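# Ply two rubber discs and hold the durometer on the mark

### The arm

A 6-joint arm with a two-finger parallel gripper is mounted at the origin on the work surface. World frame = base frame: x ahead of the robot, y to its left, z up, the work surface at z = 0. Lengths are in m, angles in rad, forces in N, time in s.
With the tool pointing down it reaches from about 0.35 to 0.975 m from the base axis. Payload 4.9 kg.
Tool frame: the origin (TCP) lies on the front face of the gripper's body, between the roots of the fingers; the fingertips stand ctrl.tip_extent ahead of it and the grasp point (between the pads) lies 54 mm ahead of it (ctrl.tip_extent is the distance from the TCP to the fingertips, in m); z points along the fingers, y is the line along which they close (so a half turn about z gives the same grasp; the last joint's range is limited). The gripper opens to 85 mm and grips with 20 to 120 N. Pads are 22 mm wide; open, the fingers measure 114 mm over their backs; the gripper's body (76 mm by 85 mm) begins 54 mm behind the grasp point. The pads swing forward as they close: fully open they stand 13 mm farther back than shut.
Start: joints at [-1.349, 0.053, 1.613, -0, 1.476, -0.119], TCP at [0.209, -0.589, 0.304] pointing down, gripper open.
Joint ranges: [-3.01, 3.01], [-1.01, 2.22], [0.06, 2.58], [-1.02, 4.17], [0.09, 2.62], [-3.14, 3.14]. Speed limits (rad/s): [2.57, 2.57, 3.14, 3.14, 3.14, 3.14].

### API

Orientations are given as a rotation vector (axis times angle).
In Python, from station import ctrl gives the robot as it stands.
- The arm moves only by the tool apply_moves, never from a script. Its argument "rows" is one flat list of numbers, 6 for each row, row after row: the shift along the tool's x, y, z normalised to -1 to 1, where 1 is 0.6 m, then the turn, a rotation vector about the tool's x, y, z normalised to -1 to 1, where 1 is 90 degrees. A call has 1 to 20 rows; each row is the pose to reach, as a shift and turn from the pose commanded when the call began, along the tool's axes at that moment; what a row does not reach only later rows make up. A row lasts 1/10 s, in which the tool goes at most 50 mm and 8.59 degrees, less where a joint would pass 70% of its speed; a pose out of reach is approached as far as the arm can. A call with a number of a shift or a turn outside -1 to 1 is refused whole. A call with a gripper value outside its range is refused whole. "grip" is the opening, from 0 (shut) to 1 (fully open), set as the call begins (left out, the last holds). The fingers move at their own pace and stop on an object; "grip_force" is the grip in N (left out, the last holds). Time passes only in rows, so rows that repeat a pose let the fingers close. It gives the time, the measured TCP pose, the force, the opening and the grip force at its end, in the units of the state.
- ctrl.get_obs(): the state, without advancing time (a new reading comes with each control period).
- ctrl.get_image(name): name is "scene" or "side" or "wrist"; returns (picture, depth): 420x560x3 uint8, blue, green, red; 420x560 float32, m along the optical axis (not along the pixel's ray), 0 where there is no reading.
- ctrl.camera_model(name): a dict with "mtx" (3x3 intrinsics, pixels), "k1" (the pictures are not rectified: a ray, as slopes to the right and down, at radius r is drawn at 1 + k1 r^2 times it, then the intrinsics apply), "R" (3x3) and "t" (3): a world point X has camera coordinates R X + t; the wrist camera has in their place "tool_from_camera" (4x4, takes a point from camera to tool coordinates, whose origin is the TCP and whose axes are the flange's). Camera axes: x right, y down, z forward; pixel columns grow to the right and rows downward; lengths in m; the calibration is good to about 2 mm. A picture is of the moment at which its call begins: read the wrist's pose just before it. camera_model takes no time and is no camera call.
- ctrl.finish_job(): hands the job in; it is judged then, once.
The state is a dict: "t": time; "q": joint angles; "dq": joint speeds; "effort": joint torques, N m; "tool_pos": TCP position; "tool_rot": TCP orientation; "contact_force": force on the tool from outside, world axes, zero at the start; "wrist_torque": the same for the moment, N m; "opening": finger opening in m; "grip_force": force on a finger pad.
Only numpy, scipy, OpenCV 4.12 (cv2) and the standard library are available. Lean on these libraries where they do the work, as an engineer would, in place of code of your own. Each camera call takes 0.05 s, during which the arm holds its last target. There are 200 camera calls.

### The job

Check the hardness of the stopper rubber: one disc is too thin to test, so lay the loose rubber disc, chalk cross up, flush on top of the plain disc that lies on the steel base plate. Then take the hand-held hardness gauge out of its acrylic stand and set its foot on the chalk cross, with the gauge upright and pressed lightly with about 10 newtons so that the foot sits flat, and finish while still holding it there. Leave the other things on the bench alone.

Things in the scene. Friction and masses are not known exactly. Their poses are not given: they have to be found in the camera images.
- base_plate: dark ground-steel base plate lying flat on the bench, fixed, 110 x 110 x 15 mm; origin at the centre of its underside, z up
- disc_plain: plain red-brown rubber disc lying loose near the middle of the base plate, 50 mm diameter, 5 mm thick, 14 g; origin at the centre of its underside, z up
- disc_marked: the other disc of the same rubber, loose on the bench, 50 mm diameter, 5 mm thick, 14 g, with a white chalk cross on its upper face 8 mm from the centre along its own +x (two faint dents of earlier readings on the other side); origin at the centre of its underside, z up
- mark (a point): the middle of the chalk cross (10 mm across), on the marked disc's upper face, 5 mm above its underside
- gauge_stand: clear, slightly milky acrylic stand, an upturned U of bent sheet, fixed, 85 (x) x 100 (y) mm, 44 mm high, with a 22 mm hole in the middle of its top, in which the gauge stands; origin at the centre of its footprint on the bench, z up. Lift the gauge straight up by 30 mm to clear it
- gauge: hand-held dial durometer, 118 mm tall, 190 to 280 g, loose, standing upright in the stand, its foot hanging through the hole (foot's face 20 mm above the bench). Foot 18 mm diameter, flat shoulder 24 mm up that rests on the stand, round case of 60 mm diameter centred 62 mm up, grip head on top. Origin at the centre of the foot's flat face, z up along the gauge, +x out of the dial
- foot (a point): centre of the foot's flat face (the gauge's origin), to come over the mark. A thin sprung pin stands 2.5 mm out of it: on the rubber its point sinks in 1 mm and it is pushed back 1.5 mm, which takes 5 N; then the foot itself bears on the rubber, which is stiff, so that the force rises fast
- grip_head (a point): middle of the gauge's grip head, 100 mm above the foot's face; the head is a block from 82 to 118 mm up, 34 mm wide along the gauge's y and 26 mm thick along x. Case and head have the same thickness: grip them across it, on the flat front (+x) and back (-x) faces
- stopper: loose red-brown rubber stopper standing on its wide end, 33 mm diameter, 28 mm tall; origin at the centre of its underside; to be left alone
- punch: steel hollow punch, 58 mm ring with a 22 mm shank, 80 mm tall; origin at the centre of its underside; to be left alone
- caliper: steel caliper lying flat, 236 mm long along its y, 8 mm high; origin at the centre of its underside; to be left alone
- dish: clear glass dish, 88 mm diameter, 15 mm high; origin at the centre of its underside; to be left alone
- flask_beans: stoppered conical flask of pale beans, 82 mm diameter, 170 mm tall; origin at the centre of its underside; to be left alone
- flask_coffee: stoppered conical flask of coffee beans, 82 mm diameter, 170 mm tall; origin at the centre of its underside; to be left alone

How it is judged:
By the outcome, as a careful person would: the job done as asked, in the order asked, and still so for the second after the job is handed in, while the arm keeps its last pose, push and grip.
It also fails if it takes over 72 s, if anything falls off the work surface, if the arm or the gripper's body presses on something with over 40 N, if the wrist force passes 120 N, or if a joint passes its speed limit or range.

## Working session

There is one attempt and no reset: what is moved stays moved. The work goes in short steps, Python scripts to look and compute and a tool call to move; the robot and the scene stay as the last step left them, time stands still between calls to the robot, and variables do not carry over. Pictures are saved under pics/ and viewed, at most 12 in all, crops included, and the job is handed in when it is done.

Besides the shell and the picture viewer there is one more tool, called after ">>>" as name(argument=value, ...) on one line, values as JSON. apply_moves: Moves the arm, as the interface text tells. Its arguments: {"type":"object","properties":{"rows":{"type":"array","items":{"type":"number"}},"grip":{"type":"number"},"grip_force":{"type":"number"}},"required":["rows"]}

```bash
ls; mkdir -p pics
cat > h.py <<'E'
import numpy as np, cv2
from scipy.spatial.transform import Rotation as Ro
from station import ctrl
def grab(name):
    o=ctrl.get_obs(); im,d=ctrl.get_image(name); m=ctrl.camera_model(name)
    K=np.array(m["mtx"]);k1=m["k1"]
    if "R" in m: R=np.array(m["R"]);t=np.array(m["t"])
    else:
        T=np.array(m["tool_from_camera"]); W=np.eye(4); W[:3,:3]=Ro.from_rotvec(o["tool_rot"]).as_matrix();W[:3,3]=o["tool_pos"]
        C=np.linalg.inv(W@T); R=C[:3,:3];t=C[:3,3]
    return im,d,K,k1,R,t
def ray(uv,K,k1):
    uv=np.atleast_2d(np.asarray(uv,float))
    return cv2.undistortPoints(uv.reshape(-1,1,2),K,np.array([k1,0,0,0,0.])).reshape(-1,2)
def onplane(uv,z,c):
    im,d,K,k1,R,t=c
    s=np.c_[ray(uv,K,k1),np.ones(len(np.atleast_2d(uv)))]@R   # world dirs
    C=-R.T@t
    return C+s*((z-C[2])/s[:,2])[:,None]
def cloud(c):
    im,d,K,k1,R,t=c
    v,u=np.mgrid[:d.shape[0],:d.shape[1]]
    r=ray(np.c_[u.ravel(),v.ravel()],K,k1)
    P=np.c_[r,np.ones(len(r))]*d.reshape(-1,1)
    return ((P-t)@R).reshape(*d.shape,3)
def proj(X,c):
    im,d,K,k1,R,t=c
    return cv2.projectPoints(np.atleast_2d(X).astype(float),cv2.Rodrigues(R)[0],t,K,np.array([k1,0,0,0,0.]))[0].reshape(-1,2)
E
python3 - <<'E'
from h import *
import pickle
print(ctrl.tip_extent,ctrl.get_obs())
for n in("scene","side"):
    c=grab(n);pickle.dump(c,open(n+".pkl","wb"));cv2.imwrite(f"pics/{n}0.png",c[0]);print(-c[4].T@c[5])
E
```

```text
pics
0.0726 {'t': 0.0, 'q': array([-1.34900239e+00,  5.33269415e-02,  1.61431931e+00,  7.47265598e-06,
        1.47598993e+00, -1.18997266e-01]), 'dq': array([-4.82322220e-04, -2.27337834e-05, -1.18981402e-03,  6.12175150e-04,
        8.59672205e-05,  1.03690401e-03]), 'effort': array([-9.83018595e-05, -3.93685305e+01, -3.70175064e+01, -2.67495977e-05,
        7.05239800e-03,  3.13711084e-06]), 'tool_pos': array([ 0.20879192, -0.5885804 ,  0.30266629]), 'tool_rot': array([-3.09408390e+00, -5.32379639e-01,  1.53145985e-04]), 'contact_force': array([-0.75515847, -0.44871544,  0.36399918]), 'wrist_torque': array([ 0.03150692,  0.01653811, -0.03823851]), 'grip_force': 0.0, 'opening': 0.08562666130656263}
[ 1.19482323 -0.78682312  1.13488812]
[ 0.27183199 -0.93257157  0.993292  ]
```

View pics/scene0.png

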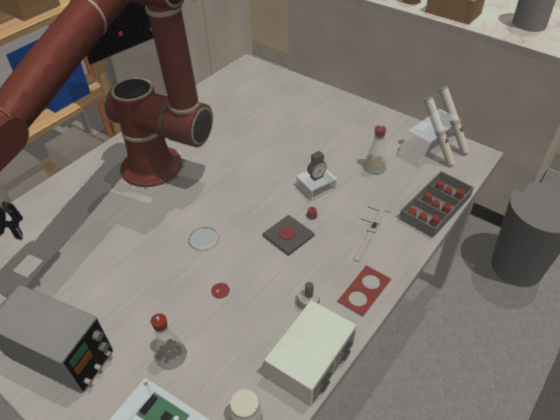

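View pics/side0.png

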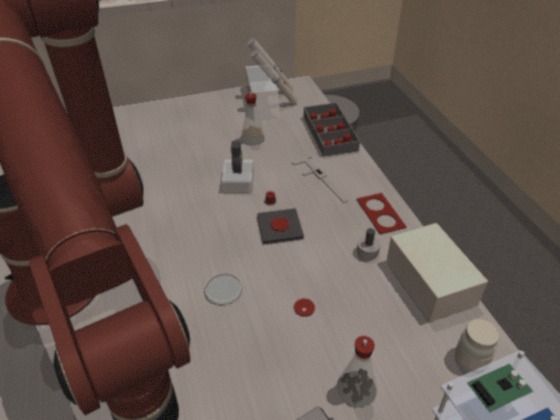

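The scene view shows the marked disc at about (220,290), the plain disc on the plate at (288,233), and the gauge in its stand at (317,170). In the side view they are at (304,307), (281,225) and (237,165).

Run:
```python
from h import *
import pickle
for n,pts in(("scene",{"m":(220,290),"p":(288,233),"s":(312,212)}),("side",{"m":(304,307),"p":(281,225),"s":(270,198)})):
    c=pickle.load(open(n+".pkl","rb")); P=cloud(c); im=c[0].astype(int)
    red=((im[...,2]>1.6*im[...,1])&(im[...,2]>70)).astype(np.uint8)
    red=cv2.morphologyEx(red,cv2.MORPH_CLOSE,np.ones((5,5),np.uint8))
    nl,L,st,ce=cv2.connectedComponentsWithStats(red)
    for k,(u,v) in pts.items():
        l=L[v,u] or L[v-2:v+3,u-2:u+3].max(); z={"m":.005,"p":.02,"s":.014}[k]
        mm=L==l; 
        print(n,k,ce[l],st[l,4],"plane",onplane(ce[l],z,c).round(4),"depth med",np.median(P[mm],0).round(4))
    # chalk cross in marked: whitish pixels inside
    u,v=pts["m"]; w=im[v-12:v+13,u-14:u+15]; L0=L[v-12:v+13,u-14:u+15]==L[v,u]
    wh=(w[...,1]/w[...,2].clip(1)); i=np.where(L0&(wh>0.55)); print("white",[(u-14+b,v-12+a,round(wh[a,b],2)) for a,b in zip(*i)][:40])
    # gauge: top z
    g=P.reshape(-1,3); x0,y0=(317,172) if n=="scene" else (237,165)
    Q=P[y0-35:y0+35,x0-30:x0+30].reshape(-1,3)
    for a,b in((.1,.15),(.06,.1),(.038,.06)):
        q=Q[(Q[:,2]>a)&(Q[:,2]<b)]; print(a,b,len(q),np.median(q,0).round(3) if len(q) else 0,q.min(0).round(3),q.max(0).round(3))
    x,y,w,h=(290,140,60,60) if n=="scene" else (210,130,60,75)
    crop1=cv2.resize(c[0][y:y+h,x:x+w],(400,400*h//w),interpolation=cv2.INTER_CUBIC)
    crop2=cv2.resize(c[0][pts["m"][1]-20:pts["m"][1]+20,pts["m"][0]-20:pts["m"][0]+20],(400,400),interpolation=cv2.INTER_CUBIC)
    crop1=cv2.resize(crop1,(400,400)); cv2.imwrite(f"pics/{n}_crop.png",np.hstack([crop1,crop2]))
a=cv2.imread("pics/scene_crop.png");b=cv2.imread("pics/side_crop.png")
cv2.imwrite("pics/crops.png",cv2.resize(np.vstack([a,b]),(600,600)))
```

```text
scene m [220.03763441 289.8172043 ] 186 plane [[ 0.549  -0.2473  0.005 ]] depth med [ 0.5489 -0.248   0.0046]
scene p [286.80128205 232.53205128] 156 plane [[0.5756 0.0191 0.02  ]] depth med [0.5761 0.019  0.0203]
scene s [311.71052632 209.84210526] 38 plane [[0.5767 0.1454 0.014 ]] depth med [0.5838 0.1314 0.0291]
white [(np.int64(219), np.int64(283), np.float64(0.61)), (np.int64(220), np.int64(283), np.float64(0.61)), (np.int64(221), np.int64(283), np.float64(0.59)), (np.int64(222), np.int64(283), np.float64(0.61)), (np.int64(217), np.int64(284), np.float64(0.56)), (np.int64(225), np.int64(284), np.float64(0.6)), (np.int64(215), np.int64(285), np.float64(0.57)), (np.int64(226), np.int64(285), np.float64(0.57)), (np.int64(227), np.int64(286), np.float64(0.58)), (np.int64(213), np.int64(287), np.float64(0.55)), (np.int64(228), np.int64(288), np.float64(0.56)), (np.int64(212), np.int64(289), np.float64(0.56)), (np.int64(216), np.int64(289), np.float64(0.64)), (np.int64(217), np.int64(289), np.float64(0.65)), (np.int64(218), np.int64(289), np.float64(0.65)), (np.int64(219), np.int64(28
[... 2884 characters left out ...]
int64(310), np.float64(0.78)), (np.int64(304), np.int64(310), np.float64(0.78)), (np.int64(305), np.int64(310), np.float64(0.68)), (np.int64(303), np.int64(311), np.float64(0.63)), (np.int64(304), np.int64(311), np.float64(0.61)), (np.int64(296), np.int64(312), np.float64(0.6)), (np.int64(312), np.int64(312), np.float64(0.58)), (np.int64(297), np.int64(313), np.float64(0.58)), (np.int64(310), np.int64(314), np.float64(0.59)), (np.int64(301), np.int64(315), np.float64(0.59))]
0.1 0.15 198 [0.516 0.239 0.127] [0.5   0.224 0.1  ] [0.538 0.27  0.144]
0.06 0.1 124 [0.512 0.227 0.085] [0.496 0.215 0.061] [0.538 0.268 0.1  ]
0.038 0.06 634 [0.52  0.242 0.045] [0.462 0.188 0.038] [0.648 0.456 0.059]
```

View pics/crops.png

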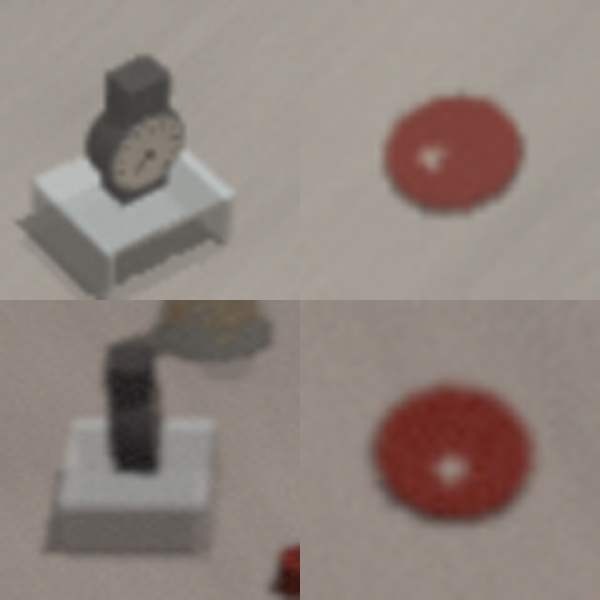

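The crops show the dial facing roughly +x/−y in the world. The cross sits off the disc's centre, near (217,291) in the scene view and (304,309) in the side view.

```bash
cat >> h.py <<'E'
def go(pos,yaw=None,tool=None):
    """numbers for a move to TCP pos, tool straight down, tool y axis at world angle yaw (deg, mod 180 nearest)"""
    o=ctrl.get_obs(); R0=Ro.from_rotvec(o["tool_rot"]).as_matrix()
    cy=np.degrees(np.arctan2(R0[1,1],R0[0,1]))
    if yaw is None: yaw=cy
    yaw=cy+(yaw-cy+90)%180-90
    a=np.radians(yaw); y=np.array([np.cos(a),np.sin(a),0]); z=np.array([0,0,-1.]); R1=np.c_[np.cross(y,z),y,z]
    s=R0.T@(np.asarray(pos)-o["tool_pos"])/.6; r=Ro.from_matrix(R0.T@R1).as_rotvec()/(np.pi/2)
    n=max(np.abs(np.linalg.norm(s)*.6/.05),np.linalg.norm(r)*90/8.59)
    print("row",s.round(4),r.round(4),"min rows %.1f"%n,"cur yaw %.2f"%cy, "q6 %.2f"%o["q"][5],"t %.2f"%o["t"])
E
python3 - <<'E'
from h import *
print(ctrl.camera_model("wrist"))
go([.549,-.247,.25],90); go([.47,-.247,.25],90)
import pickle
# gauge head orientation from top face & dial face
for n,x0,y0 in(("scene",317,172),("side",237,165)):
    c=pickle.load(open(n+".pkl","rb"));P=cloud(c);Q=P[y0-35:y0+35,x0-30:x0+30].reshape(-1,3)
    top=Q[(Q[:,2]>.134)&(Q[:,2]<.142)];r=cv2.minAreaRect((top[:,:2]*1000).astype(np.float32));print(n,len(top),r)
    p=onplane([[217.3,290.7]] if n=="scene" else [[303.9,309]],.005,c);print("cross",p)
E
```

```text
{'mtx': array([[335.23095509,   0.        , 278.25516485],
       [  0.        , 335.23095509, 207.73201893],
       [  0.        ,   0.        ,   1.        ]]), 'k1': -0.006172399129204073, 'tool_from_camera': array([[ 3.66539027e-04, -9.55987879e-01, -2.93405930e-01,
         7.60736325e-02],
       [ 9.99999917e-01,  4.03320406e-04, -6.48603898e-05,
         5.38416460e-04],
       [ 1.80342346e-04, -2.93405882e-01,  9.55987947e-01,
        -6.94865772e-02],
       [ 0.00000000e+00,  0.00000000e+00,  0.00000000e+00,
         1.00000000e+00]])}
row [ 0.7247 -0.3469  0.0888] [-1.20e-03  1.00e-04  2.17e-01] min rows 9.7 cur yaw -70.47 q6 -0.12 t 0.10
row [ 0.6006 -0.3909  0.0888] [-1.20e-03  1.00e-04  2.17e-01] min rows 8.7 cur yaw -70.47 q6 -0.12 t 0.10
scene 64 ((521.900390625, 248.49313354492188), (34.330379486083984, 32.58844757080078), 69.48594665527344)
cross [[ 0.54504818 -0.25401177  0.005     ]]
side 69 ((517.5855102539062, 252.0161895751953), (38.345882415771484, 25.383581161499023), 75.18870544433594)
cross [[ 0.54578581 -0.25208643  0.005     ]]
```

>>> apply_moves(rows=[0.7247,-0.3469,0.0888,0,0,0.217,0.7247,-0.3469,0.0888,0,0,0.217,0.7247,-0.3469,0.0888,0,0,0.217,0.7247,-0.3469,0.0888,0,0,0.217,0.7247,-0.3469,0.0888,0,0,0.217,0.7247,-0.3469,0.0888,0,0,0.217,0.7247,-0.3469,0.0888,0,0,0.217,0.7247,-0.3469,0.0888,0,0,0.217,0.7247,-0.3469,0.0888,0,0,0.217,0.7247,-0.3469,0.0888,0,0,0.217,0.7247,-0.3469,0.0888,0,0,0.217,0.7247,-0.3469,0.0888,0,0,0.217,0.7247,-0.3469,0.0888,0,0,0.217,0.7247,-0.3469,0.0888,0,0,0.217], grip=0.8)

```text
t: 1.5
tool_pos: [0.5484, -0.2486, 0.2507]
tool_rot: [3.141, -0.003, -0.0]
contact_force: [-0.4, 0.1, 0.3]
opening: 0.0685
grip_force: 0.0
```

```bash
cat >> h.py <<'E'
def redfit(c,z,near,thr=None):
    im=c[0].astype(int); red=((im[...,2]>1.6*im[...,1])&(im[...,2]>60)).astype(np.uint8)
    cs,_=cv2.findContours(red,cv2.RETR_EXTERNAL,cv2.CHAIN_APPROX_NONE)
    best=None
    for q in cs:
        if len(q)<30: continue
        q=q[:,0,:].astype(float); W=onplane(q,z,c)[:,:2]; m=W.mean(0)
        if np.linalg.norm(m-near)<.05:
            (x,y),r=cv2.minEnclosingCircle((W*1000).astype(np.float32))
            A=np.c_[2*W,np.ones(len(W))]; s=np.linalg.lstsq(A,(W**2).sum(1),rcond=None)[0]
            R=np.sqrt(s[2]+s[0]**2+s[1]**2); print("circle fit",s[:2].round(4),"r %.4f"%R,"enc",(round(x,1),round(y,1),round(r,1)),len(W)); best=s[:2]
    return best
def cross(c,z,ctr,rad=.018):
    im=c[0].astype(float); uv=proj([*ctr,z],c)[0]; S=70
    v,u=np.mgrid[max(0,int(uv[1])-S):min(420,int(uv[1])+S),max(0,int(uv[0])-S):min(560,int(uv[0])+S)]
    W=onplane(np.c_[u.ravel(),v.ravel()],z,c)[:,:2]; b=im[v.ravel(),u.ravel()]
    k=(np.linalg.norm(W-ctr,axis=1)<rad)&(b[:,1]>.6*b[:,2])
    p=W[k].mean(0); d=p-ctr; print("cross",p.round(4),k.sum(),"off mm %.1f"%(1e3*np.hypot(*d)),"ang %.1f"%np.degrees(np.arctan2(d[1],d[0])), "spread",W[k].std(0).round(4)); return p
E
python3 - <<'E'
from h import *
o=ctrl.get_obs();print(ctrl.tip_extent,o["tool_pos"],o["opening"])
c=grab("wrist"); cv2.imwrite("pics/w1.png",c[0]); p=redfit(c,.005,np.array([.549,-.247])); cross(c,.005,p)
E
```

```text
0.0726 [ 0.54843349 -0.24858258  0.25071839] 0.06849462333840817
circle fit [ 0.5503 -0.2474] r 0.0240 enc (550.4, -247.3, 24.6) 140
cross [ 0.5465 -0.2545] 60 off mm 8.0 ang -118.4 spread [0.0024 0.0025]
```

View pics/w1.png

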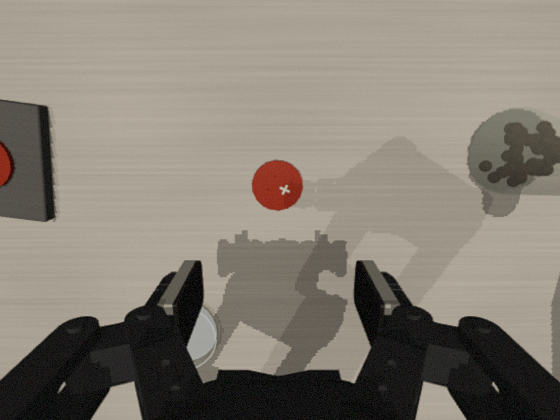

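The wrist view shows the marked disc at about (277,185), cross up at (284,189), with nothing near it. Next I'll narrow the fingers and measure how far the tips reach, using the depth image.

>>> apply_moves(rows=[0,0,0,0,0,0,0,0,0,0,0,0,0,0,0,0,0,0], grip=0.69, grip_force=20)

```text
t: 1.85
tool_pos: [0.5489, -0.2479, 0.2507]
tool_rot: [3.142, -0.001, 0.0]
contact_force: [-0.3, -0.2, 0.3]
opening: 0.0589
grip_force: 0.0
```

Run:
```python
from h import *
o=ctrl.get_obs();print(o["tool_pos"],o["opening"],ctrl.tip_extent)
c=grab("wrist");P=cloud(c); R=Ro.from_rotvec(o["tool_rot"]).as_matrix(); T=(P-o["tool_pos"])@R
m=(c[1]>0)&(T[...,2]>.02)&(T[...,2]<.13); q=T[m]
for s in(-1,1):
    a=q[(np.sign(q[:,1])==s)&(abs(q[:,1])<.06)]; print(s,len(a),a[:,2].max(),np.percentile(a[:,2],[90,98]),"tip pts",a[a[:,2]>a[:,2].max()-.004].min(0),a[a[:,2]>a[:,2].max()-.004].max(0))
go([.5498,-.2473,.120],90); go([.5498,-.2473,.078],90)
```

```text
[ 0.5489417  -0.24785867  0.25071383] 0.05885589070312002 0.0726
-1 3425 0.0691438424128901 [0.05809511 0.06446201] tip pts [-0.00882734 -0.02950614  0.06515744] [ 0.01154076 -0.02900135  0.06914384]
1 3396 0.06930540941621313 [0.05816351 0.06433001] tip pts [-0.00767508  0.02928339  0.06531853] [0.01107341 0.02996295 0.06930541]
row [ 0.0013 -0.0007  0.2178] [ 0.     -0.     -0.0003] min rows 2.6 cur yaw -90.02 q6 1.02 t 1.90
row [ 0.0013 -0.0007  0.2878] [ 0.     -0.     -0.0003] min rows 3.5 cur yaw -90.02 q6 1.02 t 1.90
```

>>> apply_moves(rows=[0.0013,-0.0007,0.08,0,0,0,0.0013,-0.0007,0.16,0,0,0,0.0013,-0.0007,0.22,0,0,0,0.0013,-0.0007,0.26,0,0,0,0.0013,-0.0007,0.28,0,0,0,0.0013,-0.0007,0.29,0,0,0,0.0013,-0.0007,0.2953,0,0,0,0.0013,-0.0007,0.2953,0,0,0,0.0013,-0.0007,0.2953,0,0,0])

```text
t: 2.8
tool_pos: [0.5508, -0.2476, 0.0751]
tool_rot: [3.14, 0.0, 0.004]
contact_force: [1.0, 0.3, 0.4]
opening: 0.059
grip_force: 0.0
```

>>> apply_moves(rows=[0,0,0,0,0,0,0,0,0,0,0,0,0,0,0,0,0,0,0,0,0,0,0,0], grip=0.54, grip_force=20)

```text
t: 3.2
tool_pos: [0.5509, -0.2475, 0.0752]
tool_rot: [3.141, -0.0, 0.003]
contact_force: [-1.5, 0.9, 6.8]
opening: 0.0463
grip_force: 3.1
```

Run:
```python
from h import *
o=ctrl.get_obs();print(o["tool_pos"],o["opening"],o["contact_force"],o["grip_force"])
c=grab("wrist"); cv2.imwrite("pics/w2.png",c[0]); c=grab("side");
uv=proj(o["tool_pos"]-[0,0,.07],c)[0].astype(int);print(uv)
P=c[0][max(0,uv[1]-60):uv[1]+45,uv[0]-70:uv[0]+70]; a=cv2.imread("pics/w2.png")[200:420,100:460]
b=cv2.resize(P,(480,360),interpolation=cv2.INTER_CUBIC)
cv2.imwrite("pics/w2c.png",np.hstack([cv2.resize(a,(320,196)) if 0 else cv2.copyMakeBorder(cv2.resize(a,(320,196)),0,164,0,0,0),b]))
```

```text
[ 0.55086322 -0.24750115  0.07520094] 0.04626166357218157 [-1.47805166  0.93118809  6.8269409 ] 3.0614210158819333
[305 306]
```

View pics/w2c.png

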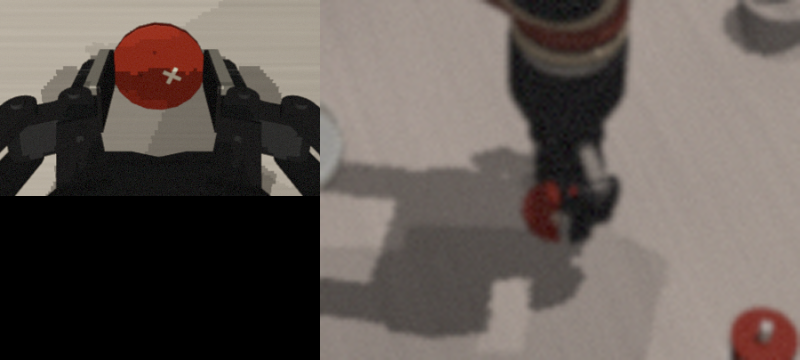

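Run:
```python
from h import *
c=grab("wrist");o=ctrl.get_obs()
im=c[0].astype(int); red=((im[...,2]>1.6*im[...,1])&(im[...,2]>60)); red[:200]=0
v,u=np.where(red); W=onplane(np.c_[u,v],.006,c)-o["tool_pos"]; print(len(u),u.min(),u.max(),v.min(),v.max(),W.min(0),W.max(0))
P=cloud(c); print("disc z pct",np.percentile(P[red][:,2],[5,25,50,75,95]))
R=Ro.from_rotvec(o["tool_rot"]).as_matrix(); T=(P-o["tool_pos"])@R
m=(c[1]>0)&(T[...,2]>.055)&(T[...,2]<.13)&~red
for s in(-1,1):
    q=T[m&(np.sign(T[...,1])==s)&(abs(T[...,1])<.03)&(abs(T[...,0])<.014)&(P[...,2]>.007)]; print(s,len(q),q.min(0),q.max(0))
```

```text
7695 228 328 226 322 [-0.02403273 -0.02319087 -0.06918222] [ 0.02532316  0.02288225 -0.06918222]
disc z pct [0.00346254 0.00407319 0.00446391 0.00485323 0.00542126]
-1 423 [-0.009618   -0.02951822  0.05502214] [ 0.01304907 -0.02261264  0.06811676]
1 427 [-0.01033353  0.02299871  0.0550712 ] [0.01305592 0.02997264 0.06813301]
```

>>> apply_moves(rows=[0,0,0,0,0,0,0,0,0,0,0,0,0,0,0.002,0,0,0,0,0,0.003,0,0,0,0,0,0.003,0,0,0], grip=0.64)

```text
t: 3.85
tool_pos: [0.5496, -0.247, 0.0711]
tool_rot: [-3.141, 0.0, 0.001]
contact_force: [-0.3, -0.6, -0.1]
opening: 0.0547
grip_force: 0.0
```

>>> apply_moves(rows=[0,0,0,0,0,0,0,0,0,0,0,0,0,0,0,0,0,0], grip=0.57)

```text
t: 4.15
tool_pos: [0.5499, -0.2471, 0.0716]
tool_rot: [3.142, -0.0, 0.0]
contact_force: [0.1, -0.5, -0.2]
opening: 0.0491
grip_force: 11.1
```

Earlier the tips were resting on the disc. Now they hold the rim, with 11 N of grip and no vertical force. I'll grip a bit firmer and lift.

>>> apply_moves(rows=[0,0,0,0,0,0,0,0,0,0,0,0,0,0,-0.02,0,0,0,0,0,-0.06,0,0,0,0,0,-0.1,0,0,0,0,0,-0.1,0,0,0,0,0,-0.1,0,0,0], grip=0.5, grip_force=20)

```text
t: 4.85
tool_pos: [0.5503, -0.2474, 0.1327]
tool_rot: [3.141, -0.0, 0.003]
contact_force: [0.2, 0.2, -0.7]
opening: 0.048
grip_force: 20.8
```

Run:
```python
from h import *
o=ctrl.get_obs();print(o["tool_pos"],o["opening"],o["grip_force"]);c=grab("wrist"); cv2.imwrite("pics/w3.png",c[0])
R=Ro.from_rotvec(o["tool_rot"]).as_matrix();P=cloud(c);T=(P-o["tool_pos"])@R
im=c[0].astype(int); red=((im[...,2]>1.6*im[...,1])&(im[...,2]>40)&(c[1]>0)&(T[...,2]<.085)&(T[...,2]>.05)&(abs(T[...,1])<.03)); q=T[red]
print(len(q)); 
if len(q):
    print(np.percentile(q,[1,50,99],axis=0)); print("plane",np.linalg.lstsq(np.c_[q[:,:2],np.ones(len(q))],q[:,2],rcond=None)[0])
    p=o["tool_pos"]+R@[0,0,.0665]; cr=cross(c,p[2],p[:2]+0); print("cross tool",R.T@(np.r_[cr,p[2]]-o["tool_pos"]))
cs=pl=redfit(grab("side"),.02,np.array([.5755,.02])); redfit(grab("scene"),.02,np.array([.5755,.02]))
go([.5755,.02,.17],90)
```

```text
[ 0.55033499 -0.24737457  0.13272477] 0.04796716684751944 20.761730074882507
8203
[[-0.02246242 -0.02295533  0.06585848]
 [ 0.00267458 -0.00045513  0.0672194 ]
 [ 0.02450817  0.02320602  0.06933577]]
plane [ 0.00442182 -0.00044284  0.06723752]
cross [ 0.5475 -0.2547] 201 off mm 7.8 ang -112.0 spread [0.0023 0.0023]
cross tool [-0.00292824  0.00725658  0.0665028 ]
circle fit [0.5689 0.0161] r 0.0189 enc (573.3, 20.1, 26.6) 40
circle fit [0.5753 0.0192] r 0.0227 enc (575.1, 19.1, 24.1) 39
row [ 0.0438 -0.4444 -0.0659] [-0.0009  0.0014 -0.    ] min rows 5.4 cur yaw -90.00 q6 1.03 t 5.00
```

>>> apply_moves(rows=[0,-0.05,-0.06,0,0,0,0.0087,-0.13,-0.12,0,0,0,0.0087,-0.21,-0.17,0,0,0,0.0087,-0.29,-0.195,0,0,0,0.0087,-0.36,-0.195,0,0,0,0.0087,-0.42,-0.195,0,0,0,0.0087,-0.4457,-0.195,0,0,0,0.0087,-0.4457,-0.195,0,0,0,0.0087,-0.4457,-0.195,0,0,0,0.0087,-0.4457,-0.195,0,0,0])

```text
t: 6.0
tool_pos: [0.5551, 0.0191, 0.2479]
tool_rot: [3.141, -0.003, -0.002]
contact_force: [0.1, 0.2, -0.2]
opening: 0.0483
grip_force: 20.9
```

Run:
```python
from h import *
o=ctrl.get_obs();c=grab("wrist"); cv2.imwrite("pics/w4.png",c[0]); print(o["tool_pos"],o["grip_force"])
p=redfit(c,.02,np.array([.5755,.02]))
if p is not None: go([*p,.105],90); go([*p,.0925],90)
```

```text
[0.55507063 0.01905559 0.24790922] 20.944942831993103
circle fit [0.577  0.0191] r 0.0245 enc (576.9, 19.0, 25.1) 157
row [ 0.0367 -0.0004  0.2385] [ 0.0002  0.0006 -0.0013] min rows 2.9 cur yaw -90.12 q6 1.47 t 6.05
row [ 0.0367 -0.0004  0.2593] [ 0.0002  0.0006 -0.0013] min rows 3.1 cur yaw -90.12 q6 1.47 t 6.05
```

View pics/w4.png

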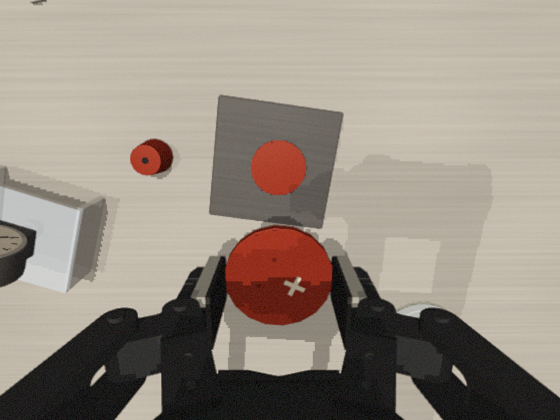

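The plain disc is at about (279,167), central on the plate, and the held disc with its cross up is at (278,275). I'll descend to just above it.

>>> apply_moves(rows=[0.0355,0,0.06,0,0,-0.0013,0.0355,0,0.13,0,0,-0.0013,0.0355,0,0.19,0,0,-0.0013,0.0355,0,0.22,0,0,-0.0013,0.0355,0,0.24,0,0,-0.0013,0.0355,0,0.248,0,0,-0.0013,0.0355,0,0.25,0,0,-0.0013,0.0355,0,0.25,0,0,-0.0013,0.0355,0,0.25,0,0,-0.0013])

```text
t: 6.95
tool_pos: [0.5774, 0.0202, 0.1002]
tool_rot: [3.141, 0.003, 0.004]
contact_force: [-0.0, -0.0, -0.5]
opening: 0.0482
grip_force: 20.9
```

Run:
```python
from h import *
go([.5763,.0191,.0922],90); print(ctrl.get_obs()["tool_pos"])
```

```text
row [-0.0019  0.0018  0.0133] [ 0.0002 -0.0017  0.0012] min rows 0.2 cur yaw -89.89 q6 1.47 t 6.95
[0.57741916 0.02016427 0.10018234]
```

>>> apply_moves(rows=[-0.001,0.001,0.006,0,0,0,-0.001,0.001,0.011,0,0,0,-0.001,0.001,0.0115,0,0,0,-0.001,0.001,0.0115,0,0,0])

```text
t: 7.35
tool_pos: [0.5758, 0.0197, 0.0916]
tool_rot: [-3.142, -0.003, 0.0]
contact_force: [-0.5, 0.3, -0.1]
opening: 0.0483
grip_force: 20.9
```

>>> apply_moves(rows=[0,0,0,0,0,0,0,0,0.001,0,0,0])

```text
t: 7.55
tool_pos: [0.5759, 0.0197, 0.0916]
tool_rot: [-3.142, -0.003, 0.001]
contact_force: [-2.5, 0.1, 6.0]
opening: 0.0482
grip_force: 21.5
```

Contact at 6 N. I'll release and rise.

>>> apply_moves(rows=[0,0,-0.001,0,0,0,0,0,-0.001,0,0,0,0,0,-0.001,0,0,0,0,0,-0.02,0,0,0,-0.03,0,-0.08,0,0,0,-0.05,0,-0.16,0,0,0,-0.05,0,-0.22,0,0,0,-0.05,0,-0.22,0,0,0,-0.05,0,-0.22,0,0,0], grip=0.66)

```text
t: 8.45
tool_pos: [0.5465, 0.0196, 0.2252]
tool_rot: [3.141, 0.003, 0.006]
contact_force: [-0.5, -0.1, -1.1]
opening: 0.0567
grip_force: 0.0
```

Run:
```python
from h import *
o=ctrl.get_obs();c=grab("wrist"); print(o["tool_pos"],o["opening"])
p=redfit(c,.025,np.array([.577,.0195])); cross(c,.025,p)
P=cloud(c); im=c[0].astype(int); uv=proj([*p,.025],c)[0].astype(int); q=P[uv[1]-20:uv[1]+21,uv[0]-20:uv[0]+21].reshape(-1,3); print("top z",np.median(q[:,2]),np.linalg.lstsq(np.c_[q[:,:2]-p,np.ones(len(q))],q[:,2],rcond=None)[0])
cv2.imwrite("pics/w5.png",cv2.resize(c[0][uv[1]-70:uv[1]+70,uv[0]-90:uv[0]+90],(720,560),interpolation=cv2.INTER_CUBIC))
```

```text
[0.54650103 0.01959414 0.22521838] 0.056696216761381715
circle fit [0.5766 0.0195] r 0.0247 enc (576.4, 19.4, 25.5) 173
cross [0.5724 0.0126] 86 off mm 8.0 ang -121.1 spread [0.0024 0.0024]
top z 0.02444173344832408 [ 0.43848779 -0.00414781  0.02531557]
```

View pics/w5.png

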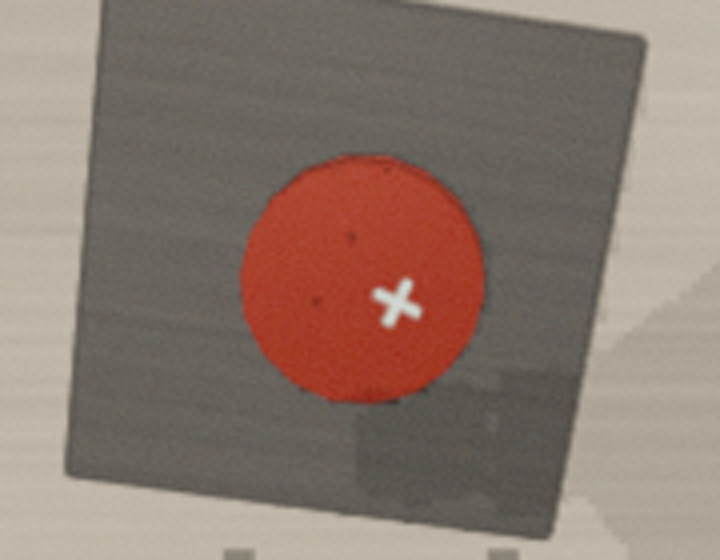

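Run:
```python
from h import *
o=ctrl.get_obs();c=grab("wrist");P=cloud(c);p=np.array([.5766,.0195]);uv=proj([*p,.025],c)[0].astype(int);print(uv)
for dv in range(-28,30,4): print(dv,[round(float(1e3*np.median(P[uv[1]+dv-1:uv[1]+dv+2,uv[0]+du-1:uv[0]+du+2,2])),1) for du in(-24,-12,0,12,24)])
```

```text
[278 163]
-28 [15.0, 23.4, 24.2, 23.4, 14.3]
-24 [14.7, 23.7, 24.1, 24.2, 14.2]
-20 [14.6, 24.3, 24.6, 24.2, 19.8]
-16 [24.5, 24.3, 24.6, 24.0, 24.1]
-12 [24.1, 24.5, 24.6, 24.5, 24.6]
-8 [24.3, 24.0, 24.4, 24.2, 24.2]
-4 [24.2, 24.4, 24.3, 24.2, 24.2]
0 [24.5, 23.7, 24.9, 24.2, 24.4]
4 [24.2, 24.4, 24.2, 24.4, 24.6]
8 [24.6, 24.6, 24.6, 24.9, 24.7]
12 [24.4, 24.1, 24.0, 24.1, 24.2]
16 [24.3, 24.3, 24.1, 24.5, 24.2]
20 [14.7, 24.5, 24.6, 24.2, 15.6]
24 [14.3, 24.2, 24.6, 24.8, 14.2]
28 [14.8, 15.4, 24.3, 24.0, 14.7]
```

The stack looks flush and level, with its top at z ≈ 24.4 mm and the centres within about 0.6 mm. The cross is up at (0.572, 0.013). Next, the gauge.

>>> apply_moves(rows=[0,0,-0.08,0,0,0,-0.02,-0.02,-0.16,0,0,0,-0.06,-0.09,-0.175,0,0,0,-0.0775,-0.16,-0.175,0,0,0,-0.0775,-0.23,-0.175,0,0,0,-0.0775,-0.3,-0.175,0,0,0,-0.0775,-0.35,-0.175,0,0,0,-0.0775,-0.367,-0.175,0,0,0,-0.0775,-0.367,-0.175,0,0,0,-0.0775,-0.367,-0.175,0,0,0], grip=0.8)

```text
t: 9.55
tool_pos: [0.4988, 0.2389, 0.3269]
tool_rot: [3.14, 0.002, -0.003]
contact_force: [-0.2, -0.4, 0.6]
opening: 0.0685
grip_force: 0.0
```

Run:
```python
from h import *
o=ctrl.get_obs();c=grab("wrist");cv2.imwrite("pics/w6.png",c[0]);P=cloud(c);print(o["tool_pos"],o["tool_rot"])
near=(np.hypot(P[...,0]-.52,P[...,1]-.247)<.05)
m=near&(P[...,2]>.132)&(P[...,2]<.146)&(c[1]>0)
v,u=np.where(m);print(len(u),u.min(),u.max(),v.min(),v.max(),np.median(P[m],0))
W=onplane(np.c_[u,v],.138,c)[:,:2]*1000; print(cv2.minAreaRect(W.astype(np.float32)))
ms=(abs(P[...,0]-.52)<.09)&(abs(P[...,1]-.247)<.09)&(P[...,2]>.036)&(P[...,2]<.05)&(c[1]>0)
W=P[ms][:,:2]*1000;print("stand",len(W),cv2.minAreaRect(W.astype(np.float32)))
```

```text
[0.49883035 0.23892282 0.3269058 ] [ 3.14023084e+00  2.39686339e-03 -3.16810746e-03]
1372 240 287 154 196 [0.52193736 0.25050952 0.1371983 ]
((521.9243774414062, 250.10198974609375), (33.480743408203125, 26.02465057373047), 71.03005981445312)
stand 5046 ((520.8932495117188, 250.34939575195312), (100.26545715332031, 85.31227111816406), 71.0739974975586)
```

View pics/w6.png

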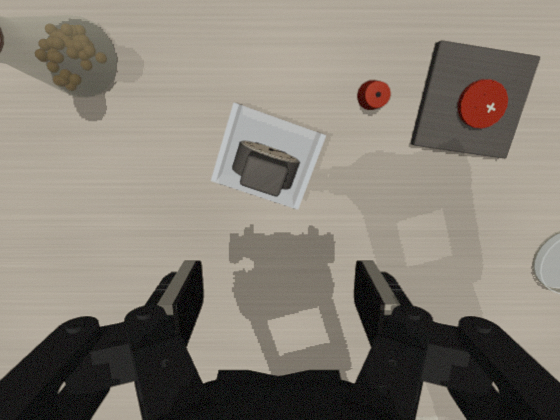

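The gauge head is at (521.9, 250.1) mm, measuring 33.5 x 26 mm, so its +x is at −19°. The stand fits 100 x 85 mm at the same angle. I'll look at the cross from the yaw I'll use later, so the camera bias cancels.

Run:
```python
from h import *
go([.566,-.006,.25],-19)
```

```text
row [0.1116 0.4077 0.1291] [ 0.      0.0011 -0.7884] min rows 8.3 cur yaw -89.96 q6 1.88 t 9.60
```

>>> apply_moves(rows=[0.1116,0.4077,0.1291,0,0.0011,-0.7884,0.1116,0.4077,0.1291,0,0.0011,-0.7884,0.1116,0.4077,0.1291,0,0.0011,-0.7884,0.1116,0.4077,0.1291,0,0.0011,-0.7884,0.1116,0.4077,0.1291,0,0.0011,-0.7884,0.1116,0.4077,0.1291,0,0.0011,-0.7884,0.1116,0.4077,0.1291,0,0.0011,-0.7884,0.1116,0.4077,0.1291,0,0.0011,-0.7884,0.1116,0.4077,0.1291,0,0.0011,-0.7884,0.1116,0.4077,0.1291,0,0.0011,-0.7884,0.1116,0.4077,0.1291,0,0.0011,-0.7884,0.1116,0.4077,0.1291,0,0.0011,-0.7884])

```text
t: 10.8
tool_pos: [0.5662, -0.0052, 0.2508]
tool_rot: [2.558, 1.823, 0.003]
contact_force: [0.3, 0.2, 0.6]
opening: 0.0681
grip_force: 0.0
```

Run:
```python
from h import *
for i in range(3):
    o=ctrl.get_obs();c=grab("wrist");print(o["tool_pos"],o["tool_rot"])
    p=redfit(c,.025,np.array([.577,.0195])); cross(c,.025,p)
p=np.array([.5768,.0195])
for n in("scene","side"):
    c=grab(n); q=redfit(c,.025,p)
    if q is not None: cross(c,.025,q,.014)
go([.514,.231,.30],-19)
```

```text
[ 0.56624007 -0.00523678  0.25076161] [2.55827235 1.82315867 0.00259844]
circle fit [0.5763 0.0199] r 0.0247 enc (576.2, 20.1, 25.4) 161
cross [0.5728 0.0124] 72 off mm 8.3 ang -115.0 spread [0.0024 0.0024]
[ 0.56626037 -0.00503593  0.25072496] [2.55781762 1.82393621 0.00256523]
circle fit [0.5763 0.02  ] r 0.0246 enc (576.2, 19.9, 25.2) 160
cross [0.5725 0.0125] 73 off mm 8.4 ang -116.9 spread [0.0025 0.0024]
[ 0.56628504 -0.00490582  0.25072432] [2.55736748e+00 1.82455822e+00 2.47287678e-03]
circle fit [0.5762 0.02  ] r 0.0246 enc (576.2, 20.0, 25.2) 159
cross [0.5726 0.0125] 76 off mm 8.3 ang -115.9 spread [0.0025 0.0024]
circle fit [0.5757 0.0185] r 0.0237 enc (574.7, 18.0, 26.6) 42
cross [0.5712 0.0137] 10 off mm 6.6 ang -133.6 spread [0.003 0.003]
circle fit [0.5745 0.0193] r 0.0260 enc (573.9, 18.8, 28.7) 47
cross [0.5712 0.0157] 9 off mm 4.9 ang -133.1 spread [0.0027 0.0026]
row [ 0.3433 -0.2099 -0.0819] [ 0.0006 -0.0008  0.0007] min rows 4.9 cur yaw -18.94 q6 0.19 t 11.05
```

Two yaws agree that the cross is at (0.5725, 0.0125). Going to the gauge.

>>> apply_moves(rows=[0.05,-0.03,-0.08,0,0,0,0.12,-0.07,-0.082,0,0,0,0.19,-0.115,-0.082,0,0,0,0.26,-0.16,-0.082,0,0,0,0.3433,-0.2099,-0.082,0,0,0,0.3433,-0.2099,-0.082,0,0,0,0.3433,-0.2099,-0.082,0,0,0,0.3433,-0.2099,-0.082,0,0,0,0.3433,-0.2099,-0.082,0,0,0], grip=0.7)

```text
t: 11.95
tool_pos: [0.5145, 0.2295, 0.2999]
tool_rot: [2.558, 1.823, 0.002]
contact_force: [0.1, 0.3, -0.1]
opening: 0.0597
grip_force: 0.0
```

```bash
cat >> h.py <<'E'
def head(c,z,near):
    P=cloud(c);m=(np.hypot(P[...,0]-near[0],P[...,1]-near[1])<.035)&(abs(P[...,2]-z)<.006)&(c[1]>0)
    v,u=np.where(m);W=onplane(np.c_[u,v],z,c)[:,:2]*1000; r=cv2.minAreaRect(W.astype(np.float32)); print(len(u),np.median(P[m][:,2]).round(4),r); return r
E
python3 - <<'E'
from h import *
for i in range(2):
    o=ctrl.get_obs();c=grab("wrist");print(o["tool_pos"],o["tool_rot"],o["opening"]); r=head(c,.138,(.5215,.2502))
go([.5215,.2502,.24],-19);go([.5215,.2502,.173],-19)
E
```

```text
[0.51448302 0.22954241 0.29992452] [2.55798425e+00 1.82317753e+00 1.98960046e-03] 0.05968481300857762
1683 0.1372 ((521.2169799804688, 251.5355682373047), (33.439735412597656, 25.32935905456543), 71.71369934082031)
[0.51451958 0.22948403 0.2999763 ] [2.55832366e+00 1.82287342e+00 2.20030207e-03] 0.05973885000996793
1686 0.1372 ((521.305908203125, 251.4724884033203), (33.184818267822266, 25.599214553833008), 70.95362091064453)
row [ 0.0363 -0.0003  0.1   ] [ 0.0006 -0.0007 -0.0007] min rows 1.3 cur yaw -19.06 q6 0.62 t 12.05
row [ 0.0361 -0.0004  0.2117] [ 0.0006 -0.0007 -0.0007] min rows 2.6 cur yaw -19.06 q6 0.62 t 12.05
```

>>> apply_moves(rows=[0.0372,-0.0004,0.05,0.0006,-0.0007,0,0.0372,-0.0004,0.1,0.0006,-0.0007,0,0.0372,-0.0004,0.15,0.0006,-0.0007,0,0.0372,-0.0004,0.19,0.0006,-0.0007,0,0.0372,-0.0004,0.21,0.0006,-0.0007,0,0.0372,-0.0004,0.2117,0.0006,-0.0007,0,0.0372,-0.0004,0.2117,0.0006,-0.0007,0,0.0372,-0.0004,0.2117,0.0006,-0.0007,0])

```text
t: 12.85
tool_pos: [0.5223, 0.2523, 0.1751]
tool_rot: [2.556, 1.825, 0.005]
contact_force: [0.1, 0.2, 0.7]
opening: 0.0597
grip_force: 0.0
```

>>> apply_moves(rows=[0,0,0,0,0,0,0,0,0,0,0,0,0,0,0,0,0,0,0,0,0,0,0,0,0,0,0,0,0,0,0,0,0,0,0,0,0,0,0,0,0,0,0,0,0,0,0,0], grip=0.2, grip_force=50)

```text
t: 13.65
tool_pos: [0.5214, 0.2525, 0.1741]
tool_rot: [-2.556, -1.826, -0.002]
contact_force: [-1.6, -0.0, 5.6]
opening: 0.0252
grip_force: 49.0
```

Run:
```python
from h import *
for i in range(2):
    o=ctrl.get_obs();c=grab("wrist");print(o["tool_pos"],o["tool_rot"],o["opening"],o["grip_force"],o["contact_force"],o["wrist_torque"]); 
r=head(c,.138,(.5215,.2502))
go([.5215,.2508,.24],-19)
```

```text
[0.52144925 0.25252485 0.17410899] [-2.55627414e+00 -1.82586822e+00 -1.77446829e-03] 0.02524600396577961 48.95829513436183 [-1.60112466 -0.03798953  5.63435894] [ 0.09107168  0.413019   -0.01613381]
[0.52144366 0.25251556 0.17411226] [-2.55628262e+00 -1.82590153e+00 -1.71284807e-03] 0.025442229809459906 48.958586091175675 [-1.35815119  0.10933415  6.01434235] [0.04458729 0.45500788 0.04024734]
7041 0.1374 ((523.480224609375, 255.27139282226562), (44.240055084228516, 54.70706558227539), 32.46073913574219)
row [-0.0026  0.0011 -0.1098] [ 0.0003 -0.0007  0.0008] min rows 1.3 cur yaw -18.93 q6 0.65 t 13.75
```

Gripped at 25.3 mm with 49 N. Lifting straight up.

>>> apply_moves(rows=[0,0,-0.01,0,0,0,0,0,-0.03,0,0,0,0,0,-0.05,0,0,0,0,0,-0.075,0,0,0,0,0,-0.11,0,0,0,0,0,-0.14,0,0,0,0,0,-0.14,0,0,0,0,0,-0.14,0,0,0,0,0,-0.14,0,0,0,0,0,-0.14,0,0,0])

```text
t: 14.75
tool_pos: [0.5206, 0.252, 0.2555]
tool_rot: [-2.556, -1.825, 0.004]
contact_force: [0.0, 1.0, -2.7]
opening: 0.0256
grip_force: 49.9
```

Run:
```python
from h import *
o=ctrl.get_obs();c=grab("wrist");print(o["tool_pos"],o["opening"],o["grip_force"],o["contact_force"],o["wrist_torque"])
R=Ro.from_rotvec(o["tool_rot"]).as_matrix();P=cloud(c);T=(P-o["tool_pos"])@R; ok=c[1]>0
# head front top edge: profile of z along tool x for |y|<8mm
m=ok&(abs(T[...,1])<.009)&(T[...,2]<.2)&(abs(T[...,0])<.06); q=T[m]
for a in np.arange(-.012,.036,.002):
    s=q[(q[:,0]>=a)&(q[:,0]<a+.002)]
    if len(s): print(round(a*1e3),len(s),np.percentile(s[:,2],[2,50,98]).round(4))
m2=ok&(abs(T[...,1])<.016)&(T[...,2]>.025)&(T[...,2]<.042); s=T[m2]; print("top",len(s),s.min(0),s.max(0),np.median(s,0))
cv2.imwrite("pics/w7.png",np.hstack([c[0][180:420,130:430],cv2.resize(grab("side")[0][80:260,180:360],(240,240))]))
```

```text
[0.52055083 0.25198744 0.2554987 ] 0.025614171098622462 49.947421340039 [ 1.60273533e-03  1.01659071e+00 -2.74801549e+00] [ 0.00342804 -0.00278847 -0.02156462]
-12 196 [0.0356 0.0366 0.0376]
-10 203 [0.0355 0.0366 0.0376]
-8 216 [0.0355 0.0366 0.0377]
-6 235 [0.0356 0.0366 0.0377]
-4 219 [0.0356 0.0367 0.0377]
-2 221 [0.0356 0.0365 0.0378]
0 230 [0.0355 0.0367 0.0377]
2 234 [0.0355 0.0366 0.0377]
4 227 [0.0356 0.0365 0.0377]
6 243 [0.0356 0.0366 0.0377]
8 385 [-0.0113  0.0361  0.0376]
10 3424 [-0.0145 -0.0083  0.0369]
12 582 [-0.0151  0.036   0.0387]
14 1783 [0.0373 0.0503 0.0689]
16 404 [-0.0163  0.0683  0.0718]
18 377 [-0.0216  0.0705  0.0733]
20 281 [-0.0224  0.0735  0.0756]
22 260 [0.0737 0.0764 0.0792]
24 248 [0.0777 0.0804 0.0829]
26 434 [0.0818 0.0876 0.1014]
28 21 [0.0893 0.0918 0.0925]
top 6755 [-0.01882854 -0.01598995  0.02500391] [0.01578912 0.01599245 0.04195751] [0.00192088 0.00084013 0.03669879]
```

View pics/w7.png

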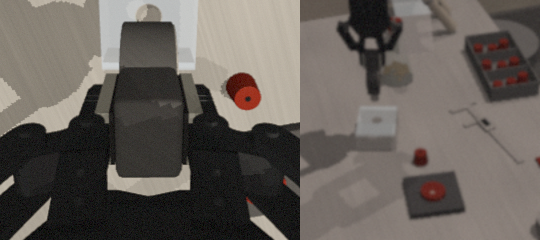

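The gauge is clear of the stand and level in the grip: axis at tool x = −1.5 mm, foot 154.6 mm ahead of the TCP. The lower crop shows the stacked discs undisturbed.

Run:
```python
from h import *
go([.573,.0139,.25],-19)
```

```text
row [-0.3472  0.2111  0.0097] [-0.001   0.0007  0.0008] min rows 4.9 cur yaw -18.93 q6 0.65 t 14.85
```

>>> apply_moves(rows=[-0.03,0.02,-0.01,0,0,0,-0.08,0.05,-0.02,0,0,0,-0.14,0.085,-0.02,0,0,0,-0.2,0.12,-0.02,0,0,0,-0.26,0.158,-0.01,0,0,0,-0.31,0.19,0.005,0,0,0,-0.335,0.204,0.0097,0,0,0,-0.345,0.21,0.0097,-0.001,0.0007,0.0008,-0.3472,0.2111,0.0097,-0.001,0.0007,0.0008,-0.3472,0.2111,0.0097,-0.001,0.0007,0.0008,-0.3472,0.2111,0.0097,-0.001,0.0007,0.0008,-0.3472,0.2111,0.0097,-0.001,0.0007,0.0008,-0.3472,0.2111,0.0097,-0.001,0.0007,0.0008])

```text
t: 16.15
tool_pos: [0.5734, 0.0148, 0.2514]
tool_rot: [2.556, 1.825, 0.004]
contact_force: [0.3, 1.1, -2.9]
opening: 0.026
grip_force: 49.8
```

Run:
```python
from h import *
o=ctrl.get_obs();print(o["tool_pos"],o["tool_rot"],o["contact_force"],o["wrist_torque"])
go([.573,.0139,.195],-19)
```

```text
[0.57336371 0.01482242 0.251408  ] [2.556067   1.82539967 0.00359825] [ 0.26321965  1.129739   -2.8724929 ] [ 0.0120855  -0.03405871  0.03606006]
row [-0.0018 -0.0002  0.094 ] [ 0.0012 -0.001   0.0007] min rows 1.1 cur yaw -18.94 q6 0.23 t 16.15
```

>>> apply_moves(rows=[-0.0014,-0.0002,0.03,0.0012,-0.001,0,-0.0014,-0.0002,0.06,0.0012,-0.001,0,-0.0014,-0.0002,0.08,0.0012,-0.001,0,-0.0014,-0.0002,0.09,0.0012,-0.001,0,-0.0014,-0.0002,0.094,0.0012,-0.001,0,-0.0014,-0.0002,0.094,0.0012,-0.001,0,-0.0014,-0.0002,0.094,0.0012,-0.001,0])

```text
t: 16.85
tool_pos: [0.5736, 0.0133, 0.1956]
tool_rot: [2.557, 1.824, 0.001]
contact_force: [0.1, -0.2, -1.4]
opening: 0.0256
grip_force: 49.9
```

Run:
```python
from h import *
o=ctrl.get_obs();print(o["tool_pos"],o["tool_rot"],o["contact_force"],o["wrist_torque"])
go([.573,.0139,.184],-19)
R=Ro.from_rotvec(o["tool_rot"]).as_matrix(); print("tilt",R[:,2],"foot",o["tool_pos"]+R@[-.0015,0,.1546])
c=grab("side"); uv=proj([.5725,.0125,.03],c)[0].astype(int)
d=grab("scene"); uw=proj([.5725,.0125,.03],d)[0].astype(int)
f=lambda im,u:cv2.resize(im[u[1]-50:u[1]+30,u[0]-40:u[0]+40],(400,400),interpolation=cv2.INTER_CUBIC)
cv2.imwrite("pics/w8.png",np.hstack([f(c[0],uv),f(d[0],uw)]))
```

```text
[0.5736163  0.01328298 0.19562775] [2.55697302e+00 1.82370684e+00 1.15029374e-03] [ 0.12686487 -0.18609974 -1.42660053] [-0.00437602  0.05839255 -0.03595685]
row [ 0.0006 -0.0013  0.0194] [ 0.0007 -0.0001 -0.0001] min rows 0.2 cur yaw -19.00 q6 0.23 t 16.85
tilt [ 1.11262115e-03 -2.98488507e-04 -9.99999336e-01] foot [0.57329984 0.0118186  0.04102773]
```

View pics/w8.png

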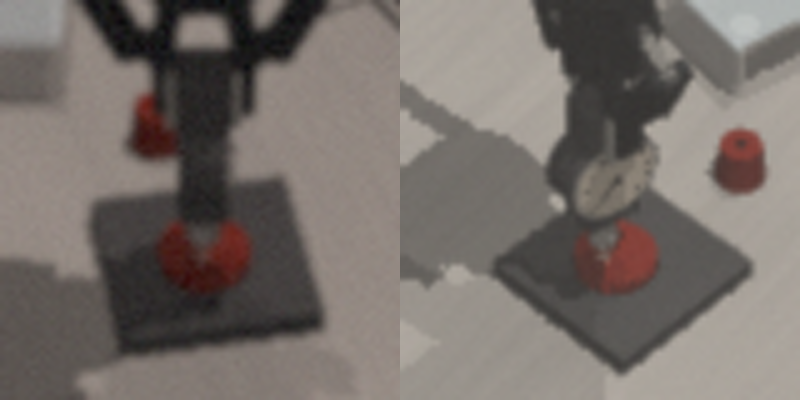

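Both views show the foot hovering right over the cross. Descending in small steps.

>>> apply_moves(rows=[0.0004,-0.0008,0.01,0.0005,0,0,0.0004,-0.0008,0.017,0.0005,0,0,0.0004,-0.0008,0.02,0.0005,0,0,0.0004,-0.0008,0.02,0.0005,0,0,0.0004,-0.0008,0.02,0.0005,0,0,0.0004,-0.0008,0.02,0.0005,0,0])

```text
t: 17.55
tool_pos: [0.5729, 0.0137, 0.1829]
tool_rot: [-2.557, -1.824, 0.001]
contact_force: [-0.2, -0.3, -1.6]
opening: 0.0257
grip_force: 49.9
```

```bash
cat >> h.py <<'E'
def foot():
    o=ctrl.get_obs();R=Ro.from_rotvec(o["tool_rot"]).as_matrix(); print("foot",(o["tool_pos"]+R@[-.0015,0,.1546]).round(4),"tilt mrad",(1e3*R[:2,2]).round(1),"F",o["contact_force"].round(2),"M",o["wrist_torque"].round(2),"grip",round(o["grip_force"],1)); go([.573,.0139,.1796],-19)
E
python3 -c "
from h import *
foot()"
```

```text
foot [0.5722 0.0123 0.0283] tilt mrad [-0.8  0.1] F [-0.22 -0.31 -1.57] M [ 0.02 -0.02  0.03] grip 49.9
row [0.0004 0.0001 0.0056] [-0.0005  0.0001 -0.0001] min rows 0.1 cur yaw -19.01 q6 0.23 t 17.55
```

Position is very good. Going on down.

>>> apply_moves(rows=[0,0,0.001,0,0,0,0,0,0.002,0,0,0,0,0,0.0025,0,0,0,0,0,0.0025,0,0,0,0,0,0.0025,0,0,0])

```text
t: 18.05
tool_pos: [0.5727, 0.0137, 0.1813]
tool_rot: [-2.557, -1.824, 0.001]
contact_force: [-0.4, -0.5, -2.8]
opening: 0.0254
grip_force: 49.9
```

>>> apply_moves(rows=[0,0,0.0005,0,0,0,0,0,0.001,0,0,0,0,0,0.001,0,0,0,0,0,0.001,0,0,0])

```text
t: 18.45
tool_pos: [0.5727, 0.0137, 0.1807]
tool_rot: [-2.557, -1.824, 0.001]
contact_force: [-0.3, -1.1, -1.4]
opening: 0.0253
grip_force: 49.9
```

>>> apply_moves(rows=[0,0,0.0005,0,0,0,0,0,0.001,0,0,0,0,0,0.001,0,0,0,0,0,0.001,0,0,0])

```text
t: 18.85
tool_pos: [0.5728, 0.0137, 0.1803]
tool_rot: [-2.557, -1.824, 0.001]
contact_force: [-0.3, -1.0, -0.9]
opening: 0.0254
grip_force: 49.9
```

>>> apply_moves(rows=[0,0,0.0005,0,0,0,0,0,0.001,0,0,0,0,0,0.001,0,0,0,0,0,0.001,0,0,0])

```text
t: 19.25
tool_pos: [0.5728, 0.0137, 0.1797]
tool_rot: [-2.557, -1.824, 0.001]
contact_force: [-1.1, -0.0, 1.0]
opening: 0.0252
grip_force: 50.1
```

>>> apply_moves(rows=[0,0,0.0005,0,0,0,0,0,0.0007,0,0,0,0,0,0.0007,0,0,0])

```text
t: 19.55
tool_pos: [0.5728, 0.0137, 0.1793]
tool_rot: [-2.557, -1.824, 0.001]
contact_force: [-1.2, -0.6, 2.0]
opening: 0.0253
grip_force: 50.3
```

>>> apply_moves(rows=[0,0,0.0005,0,0,0,0,0,0.0005,0,0,0,0,0,0.0005,0,0,0])

```text
t: 19.85
tool_pos: [0.5729, 0.0137, 0.1791]
tool_rot: [-2.557, -1.824, 0.001]
contact_force: [-1.2, 0.1, 4.0]
opening: 0.0255
grip_force: 50.5
```

>>> apply_moves(rows=[0,0,0.0003,0,0,0,0,0,0.0003,0,0,0,0,0,0.0003,0,0,0])

```text
t: 20.15
tool_pos: [0.5729, 0.0137, 0.1791]
tool_rot: [-2.557, -1.824, 0.001]
contact_force: [-2.7, -0.3, 5.0]
opening: 0.0256
grip_force: 50.7
```

```bash
python3 -c "
from h import *
foot()"
```

```text
foot [0.5722 0.0123 0.0245] tilt mrad [-0.9  0.1] F [-2.68 -0.34  5.01] M [ 0.09  0.56 -0.01] grip 50.7
row [ 0.0003  0.0001 -0.0009] [-0.0006  0.0001 -0.    ] min rows 0.0 cur yaw -19.00 q6 0.23 t 20.15
```

>>> apply_moves(rows=[0,-0.0004,0.0003,0,0,0,0,-0.0004,0.0004,0,0,0,0,-0.0004,0.0004,0,0,0,0,-0.0004,0.0004,0,0,0])

```text
t: 20.55
tool_pos: [0.5728, 0.0138, 0.1791]
tool_rot: [-2.558, -1.824, 0.0]
contact_force: [-2.9, 0.4, 5.2]
opening: 0.0256
grip_force: 50.8
```

```bash
python3 -c "
from h import *
foot()"
```

```text
foot [0.5723 0.0123 0.0245] tilt mrad [-0.4 -0. ] F [-2.88  0.36  5.22] M [0.04 0.61 0.02] grip 50.8
row [ 0.0003  0.0002 -0.0009] [-0.0002  0.0001 -0.    ] min rows 0.0 cur yaw -19.00 q6 0.23 t 20.55
```

>>> apply_moves(rows=[0,-0.0005,0.0003,0,0,0,0,-0.001,0.0006,0,0,0,0,-0.001,0.0006,0,0,0,0,-0.001,0.0006,0,0,0])

```text
t: 20.95
tool_pos: [0.5726, 0.0138, 0.1791]
tool_rot: [2.557, 1.824, 0.001]
contact_force: [-2.0, 0.4, 5.6]
opening: 0.0256
grip_force: 51.0
```

```bash
python3 -c "
from h import *
foot()
c=grab('scene');d=grab('side')
for c in (c,d):
    P=cloud(c);m=(np.hypot(P[...,0]-.5725,P[...,1]-.0125)<.045)&(P[...,2]>.05)&(P[...,2]<.11)&(c[1]>0);print(m.sum(),np.median(P[m],0))
"
```

```text
foot [0.5723 0.0123 0.0245] tilt mrad [ 0.9 -0.4] F [-2.04  0.42  5.55] M [-0.03  0.38 -0.02] grip 51.0
row [ 0.0003  0.0006 -0.0008] [ 0.0006  0.     -0.    ] min rows 0.0 cur yaw -19.00 q6 0.23 t 20.95
248 [ 0.57981288 -0.00230078  0.0880141 ]
173 [ 0.56309902 -0.01013124  0.09150219]
```

>>> apply_moves(rows=[0,-0.0005,0.0005,0,0,0,0,-0.001,0.001,0,0,0,0,-0.001,0.0014,0,0,0,0,-0.001,0.0014,0,0,0,0,-0.001,0.0014,0,0,0])

```text
t: 21.55
tool_pos: [0.5724, 0.0139, 0.179]
tool_rot: [2.556, 1.823, 0.002]
contact_force: [-2.2, -0.2, 8.7]
opening: 0.0256
grip_force: 51.2
```

```bash
python3 -c "
from h import *
foot()
"
```

```text
foot [0.5722 0.0124 0.0244] tilt mrad [ 1.9 -0.7] F [-2.21 -0.16  8.74] M [-0.09  0.47  0.01] grip 51.2
row [ 0.0003  0.0009 -0.001 ] [ 0.0013  0.     -0.    ] min rows 0.0 cur yaw -19.00 q6 0.23 t 21.55
```

>>> apply_moves(rows=[0,0,0,0,0,0,0,0,0,0,0,0,0,0,0,0,0,0,0,0,0,0,0,0,0,0,0,0,0,0,0,0,0,0,0,0,0,0,0,0,0,0,0,0,0,0,0,0])

```text
t: 22.35
tool_pos: [0.5724, 0.0139, 0.179]
tool_rot: [2.556, 1.823, 0.002]
contact_force: [-1.6, -0.6, 8.7]
opening: 0.0251
grip_force: 51.2
```

```bash
python3 -c "
from h import *
foot();foot()
c=grab('wrist');foot();cv2.imwrite('pics/w9.png',c[0])
"
```

```text
foot [0.5722 0.0124 0.0244] tilt mrad [ 1.9 -0.6] F [-1.56 -0.65  8.72] M [-0.09  0.42 -0.05] grip 51.2
row [ 0.0003  0.0009 -0.001 ] [ 0.0013 -0.     -0.    ] min rows 0.0 cur yaw -19.00 q6 0.23 t 22.35
foot [0.5722 0.0124 0.0244] tilt mrad [ 1.9 -0.6] F [-1.56 -0.65  8.72] M [-0.09  0.42 -0.05] grip 51.2
row [ 0.0003  0.0009 -0.001 ] [ 0.0013 -0.     -0.    ] min rows 0.0 cur yaw -19.00 q6 0.23 t 22.35
foot [0.5723 0.0124 0.0244] tilt mrad [ 2.  -0.7] F [-2.2  -0.68  8.95] M [-0.11  0.44  0.01] grip 51.2
row [ 0.0003  0.0009 -0.0009] [ 0.0013  0.     -0.    ] min rows 0.0 cur yaw -19.00 q6 0.23 t 22.40
```

View pics/w9.png

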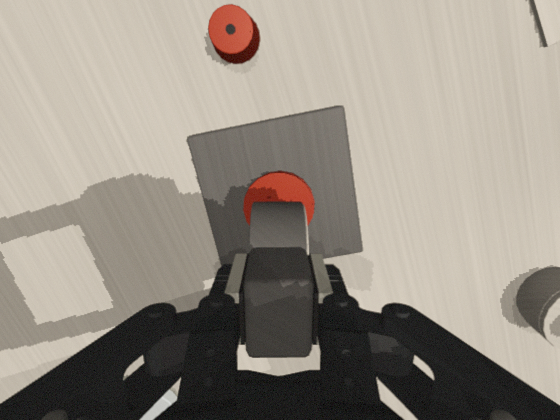

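The gauge is held upright (tilt under 0.2°) on the undisturbed stack at around (280,200). The force is steady at about 9 N from the arm, roughly 11 N at the foot including the gauge's weight. Handing in.

```bash
python3 -c "
from station import ctrl
print(ctrl.finish_job())"
```

```text
the job is handed in; nothing more can be done
None
```

I laid the marked disc flush on the plain one, cross up, and set the gauge's foot on the cross, upright (arm tilt about 0.1°) and pressed at about 9 N by the arm (roughly 11 N at the foot), then handed in while still holding it, at about 22 s; no verdict came back.

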